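Seat the notched rose on a shelving drive head

TASK

The aluminium rose on the shelving drive head is sitting high because its notch is not over the brass key. Push its blue stud round with a fingertip until the notch meets the key, then press down on the rose's black hub until the rose is fully seated, and move clear. Do not pull the rose up, and leave the loose things around it where they are.

Things in the scene. Friction and masses are not known exactly. Their poses are not given: they have to be found in the camera images.
- drive: the drive head, screwed down: cream steel housing 270 (x) by 190 (y), flat top 70 above the table, on a 300 by 220 by 6 dark base plate. Origin on the table under the housing's centre, z up. The rose's upright shaft axis is at x = -35, y = 0 in this frame; the brass key lies on the housing's top on the +x side of the shaft. A steel stub of 36 diameter sticks out 12 from the -x side
- key_mid (a point): point on top of the brass key bar, 53 from the shaft axis and 83.5 above the table. The key is fixed: 26 long, pointing at the shaft (from 47 to 73 off the axis, so that its outer 13 shows beyond the rose's rim), 10 wide, its top edge rounded by a 5 radius
- rose: the rose: an aluminium disc of 120 diameter, 8 thick, on an upright shaft. Origin on the shaft axis at its underside; its +x points to the notch. It turns either way about its upright axis, through several turns (friction about 0.06 N m), and stays where it is left. It is a friction fit: about 6 N presses it down and it stays down, but off the key it stops after about 2 mm. It would slide up if pulled
- notch (a point): point in the middle of the rose's notch, 53 from the shaft axis, level with the rose's underside; it turns with the rose. The notch is a parallel slot 15 wide cut in from the rim to 45 off the axis, with a red line along either side. Only when it lies over the key, seen from above, can the rose go down over the key
- hub (a point): centre of the top of the rose's black round hub, on the shaft axis: 40 diameter, standing 4 above the disc's upper face. It is 96 above the table while the rose sits high (underside at 84, upper face at 92), and 86 when fully seated (10 lower, upper face at 82)
- finger_stud (a point): centre of the top of the rose's blue upright stud, 12 diameter, 22 tall above the disc's upper face (top at 114 above the table while the rose sits high), 42 from the shaft axis on the side exactly opposite the notch; it turns with the rose, and pushing it sideways turns the rose
- screwdriver: loose screwdriver lying beside the drive head, about 200 long; bystander. Origin under its middle
- wrench: loose steel wrench, about 180 long, lying on the other side of the drive head; bystander. Origin under its middle
- bearing: loose steel bearing ring, 32 outer diameter, 9 high, lying on the housing's top, at its +x end, clear of the rose; bystander. Origin at the centre of its underside
- spare_bolt: loose brass bolt standing on its head (24 diameter), 45 high, beside the drive head; bystander. Origin under its centre
- mug: loose white mug, 80 diameter, 90 high; bystander. Origin under its centre
- stamp: loose wooden office stamp, 44 diameter foot, 80 high; bystander. Origin under its centre
- grease_tin: loose green tin, 70 diameter, 70 high; bystander. Origin under its centre

How it is judged (in metres and radians):
On the way, in this order (a step that is already met when the one before it is completed fails the run):
1. the rose has been turned so that its notch lies over the key, within 5 mm (horizontal distance between notch and key_mid below 0.005 m), for 0.1 s.
2. the rose has been pressed down over the key until seated (z of hub in the frame of drive below 0.088 m and horizontal distance between notch and key_mid below 0.004 m), for 0.2 s.
At the end, for the whole second after the job is handed in: The rose is seated: its notch lies over the key (within 4 mm) and its hub's top is within 2 mm of the fully seated height of 86 mm above the table; it is at rest (all of step 2 and angular speed of rose below 0.05 rad/s); the robot touches nothing.
It fails at once if the rose was pulled up on its shaft by more than 5 mm (z of hub in the frame of drive above 0.101 m).
It fails at once if a bystander was lifted, carried or pushed more than 30 mm (distance of any of screwdriver, wrench, bearing, spare_bolt, mug, stamp, grease_tin from where it was at the start of the episode above 0.03 m).
It fails at once if a standing bystander was tipped over (angle between any of spare_bolt, mug, stamp, grease_tin's own z axis and vertical above 0.5 rad).
It also fails if it takes over 51 s, if anything falls off the work surface, if the arm or the gripper's body presses on something with over 40 N, if the wrist force passes 120 N, or if a joint passes its speed limit or range.

ROBOT

A 7-joint arm with a two-finger parallel gripper is mounted at the origin on the work surface. World frame = base frame: x ahead of the robot, y to its left, z up, the work surface at z = 0. Lengths are in m, angles in degrees, forces in N, time in s.
With the tool pointing down it reaches from about 0.425 to 0.875 m from the base axis. Payload 4.7 kg.
Tool frame: the origin (TCP) lies midway between the tips of the shut fingers; the grasp point (between the pads) lies 19 mm behind it; z points along the fingers, y is the direction in which the jaws open and shut (so a half turn about z gives the same grasp; the last joint's range is limited). The gripper opens to 87 mm and grips with 3 to 60 N. Pads are 19 mm wide; open, the fingers measure 117 mm over their backs; the gripper's body (75 mm by 190 mm) begins 51 mm behind the grasp point.
Start: joints at [-65.77, 18.392, -4.016, 83.108, 1.295, 78.541, -3.26], TCP at [0.258, 0.596, 0.223] pointing down, gripper open.
Joint ranges: [-163.93, 163.93], [-17.29, 119.83], [-79.2, 71.16], [3.27, 140.29], [-89.18, 269.18], [5.43, 117.66], [-154.24, 154.24]. Speed limits (degrees/s): [147.25, 147.25, 180, 180, 180, 180, 180].

INTERFACE

Orientations are given as [roll, pitch, yaw] about the fixed x, y, z axes, in that order (R = Rz(yaw) Ry(pitch) Rx(roll)).
In Python, from cell import env gives the robot as it stands. The module is installed in compiled form; this text tells all that it offers.
- The arm moves only by the tool servo_tool, never from a script. Its argument "plan" is a list of rows, each a list of 3 entries, a list of its own where there are three numbers: the opening, from 0 (shut) to 1 (fully open), then the shift along the tool's x, y, z in cm, then the turn, a rotation vector about the tool's x, y, z in degrees. A call has 1 to 20 rows; each row shifts and turns the pose as measured when the row begins, along the tool's axes as they then stand; what a row does not reach is not made up. A row lasts 1/12 s, in which the tool goes at most 41.7 mm and 7.16 degrees, less where a joint would pass 70% of its speed; a pose out of reach is approached as far as the arm can. A call is refused whole if a number of a shift passes 4.17 or a number of a turn 7.16, either way. A call with a gripper value outside its range is refused whole. The fingers move at their own pace and stop on an object; "force" is the grip in N (left out, the last holds). Time passes only in rows, so rows that do not move let the fingers close. It gives the time, the measured TCP pose, the force and the opening at its end, in the units of the state.
- env.get_obs(): the state, without advancing time (a new reading comes with each control period).
- env.read_camera(name): name is "side" or "top"; returns a dict with "image" (420x560x3 uint8, blue, green, red), "fx", "fy", "cx", "cy" (pixels), "rvec" (rotation vector, rad) and "tvec" (3), from world to camera coordinates, as OpenCV has them. Camera axes: x right, y down, z forward; pixel columns grow to the right and rows downward; lengths in m; the calibration is good to about 2 mm. A picture is of the moment at which its call begins. There is no depth.
- env.sign_off(): hands the job in, once; it reports no verdict.
The state is a dict: "time_s": time; "qpos": joint angles; "joint_velocities": joint speeds; "effort": joint torques, N m; "tool_pos": TCP position; "tool_rot": TCP orientation; "force": force on the tool from outside, world axes, zero at the start; "wrist_torque": the same for the moment, N m; "grip_width": finger opening in m.
Only numpy, scipy, OpenCV 4.12 (cv2) and the standard library are available. Lean on these libraries where they do the work, as an engineer would, in place of code of your own. Each camera call takes 0.05 s, during which the arm holds its last target. There are 200 camera calls.

## Working session

There is one attempt and no reset: what is moved stays moved. The work goes in short steps, Python scripts to look and compute and a tool call to move; the robot and the scene stay as the last step left them, time stands still between calls to the robot, and variables do not carry over. Pictures are saved under pics/ and viewed, about 8 in all and at most 12, crops included, and the job is handed in when it is done.

Besides the shell and the picture viewer there is one more tool, called after "Call:" as name(argument=value, ...) on one line, values as JSON. servo_tool: Moves the arm, as the interface text tells. Its arguments: {"type":"object","properties":{"plan":{"type":"array"},"force":{"type":"number"}},"required":["plan"]}

```bash
mkdir -p pics && cat > h.py <<'E'
import numpy as np, cv2
from cell import env
def cam(n,save=None):
    c=env.read_camera(n); R=cv2.Rodrigues(np.array(c["rvec"],float))[0]; t=np.array(c["tvec"],float).ravel()
    K=np.array([[c["fx"],0,c["cx"]],[0,c["fy"],c["cy"]],[0,0,1.]])
    if save: cv2.imwrite("pics/"+save,c["image"])
    return c["image"].copy(),K,R,t
def ray(px,z,K,R,t):
    d=R.T@np.linalg.inv(K)@np.array([px[0],px[1],1.]); o=-R.T@t
    return o+d*(z-o[2])/d[2]
def proj(p,K,R,t):
    q=K@(R@np.array(p,float)+t); return q[:2]/q[2]
def blobs(im,lo,hi,amin=15):
    m=cv2.inRange(cv2.cvtColor(im,cv2.COLOR_BGR2HSV),np.array(lo),np.array(hi))
    n,l,s,c=cv2.connectedComponentsWithStats(m)
    return sorted([(int(s[i,4]),c[i].round(1).tolist(),s[i,:4].tolist()) for i in range(1,n) if s[i,4]>=amin],reverse=True)
E
python3 - <<'E'
from h import *
a=cam("top","top0.png");b=cam("side","side0.png")
cv2.imwrite("pics/t0.png",a[0])
for n,c in(("top",a),("side",b)):
    print(n,c[1][0,0],(-c[2].T@c[3]).round(3),c[2].round(2).tolist())
    print("blue",blobs(c[0],(100,120,60),(130,255,255))[:5]); print("red",blobs(c[0],(0,150,90),(6,255,255))[:5])
print(env.get_obs())
E
```

```text
top 412.3304669391586 [0.53  0.003 1.208] [[-0.0, -1.0, 0.01], [-1.0, 0.0, -0.07], [0.07, -0.01, -1.0]]
blue [(2840, [229.1, 127.7], [195, 107, 70, 42]), (139, [437.0, 133.4], [429, 128, 17, 12])]
red [(9802, [128.4, 128.4], [68, 83, 123, 92]), (8493, [321.8, 130.5], [264, 87, 116, 88]), (1143, [43.1, 181.3], [21, 161, 45, 42]), (260, [186.3, 248.9], [182, 232, 9, 34])]
side 401.67782786797386 [-0.048 -0.655  1.062] [[0.71, -0.71, 0.01], [-0.51, -0.51, -0.69], [0.49, 0.48, -0.72]]
blue [(1109, [290.9, 163.5], [266, 146, 55, 37]), (83, [423.0, 236.8], [416, 232, 15, 10])]
red [(2119, [244.3, 124.7], [201, 101, 87, 50]), (293, [180.7, 121.3], [170, 113, 23, 17]), (73, [326.8, 170.4], [296, 160, 64, 26]), (68, [204.0, 193.6], [193, 188, 23, 13]), (60, [2.6, 34.9], [0, 30, 7, 12])]
{'time_s': 0.1, 'qpos': array([-65.76880181,  18.43552465,  -4.01772333,  83.16874836,
         1.29530815,  78.54082643,  -3.26036101]), 'joint_velocities': array([ 0.04928861, -0.09609231,  0.06309843, -0.17668642, -0.00192037,
        0.04553363,  0.00174611]), 'effort': array([-1.03146423e-03, -4.92572951e+01, -4.06069402e-01, -3.13393199e+01,
       -6.40907488e-02,  3.95360647e-02,  6.62878324e-05]), 'tool_pos': array([0.25821453, 0.59596282, 0.22155579]), 'tool_rot': array([-1.79900161e+02,  5.10242930e-03,  1.56580200e+02]), 'force': array([ 0.19296487,  0.61839916, -0.16199564]), 'wrist_torque': array([ 0.0135028 , -0.04422626,  0.01952665]), 'grip_width': 0.08736689709363327}
```

View pics/top0.png

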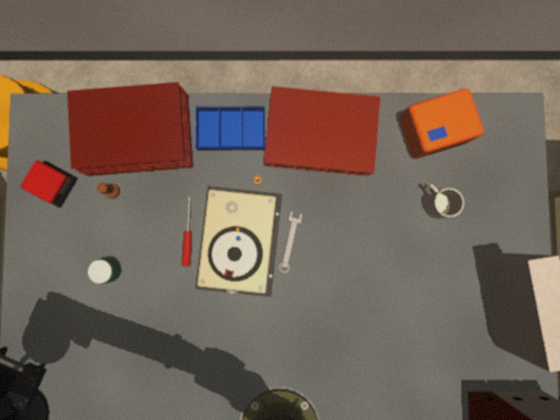

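View pics/side0.png

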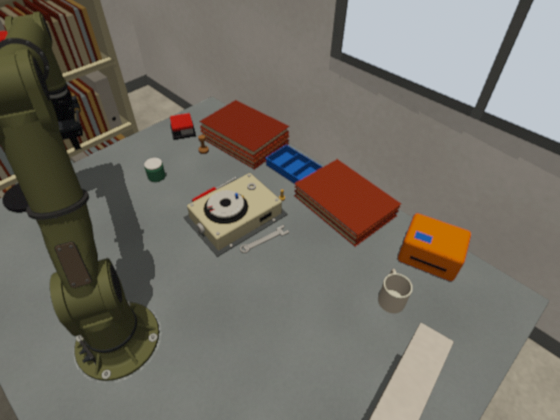

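The top view shows the drive with the rose at about (235,253), the red-lined notch at about (229,272) and the stud at about (238,238). Screwdriver is to the left, wrench to the right, bolt at (257,180). In the side view the rose is at about (226,205). Next I'll enlarge both views.

```bash
python3 - <<'E'
from h import *
a=cam("top");b=cam("side")
A=cv2.resize(a[0][180:300,170:310],None,fx=5,fy=5,interpolation=cv2.INTER_CUBIC)[:, :700]
B=cv2.resize(b[0][165:255,180:300],None,fx=5,fy=5,interpolation=cv2.INTER_CUBIC)
cv2.imwrite("pics/tc.png",A);cv2.imwrite("pics/sc.png",B)
for n,c,(x0,x1,y0,y1) in(("top",a,(200,275,215,290)),("side",b,(195,260,180,230))):
    m=np.zeros_like(c[0]);m[y0:y1,x0:x1]=c[0][y0:y1,x0:x1]
    print(n,"blue",blobs(m,(95,80,40),(130,255,255),4),"red",blobs(m,(0,120,60),(8,255,255),4)+blobs(m,(172,120,60),(180,255,255),4))
# housing: cream
m=cv2.inRange(cv2.cvtColor(a[0],cv2.COLOR_BGR2HSV),np.array((18,30,120)),np.array((40,140,255)))
m=cv2.morphologyEx(m,cv2.MORPH_OPEN,np.ones((3,3)))
cs=cv2.findContours(m[180:300,190:285],0,2)[0];c=max(cs,key=cv2.contourArea)+[190,180]
box=cv2.boxPoints(cv2.minAreaRect(c)); print(box)
P=np.array([ray(p,.07,*a[1:]) for p in box]);print(P.round(4),[np.linalg.norm(P[i]-P[i-1]).round(4) for i in range(4)])
E
```

```text
top blue [(8, [237.9, 238.1], [237, 237, 3, 3])] red [(9, [231.4, 273.8], [231, 272, 2, 5]), (7, [225.6, 272.1], [225, 270, 2, 5])]
side blue [(11, [236.2, 195.1], [235, 193, 3, 5])] red [(71, [205.1, 192.8], [195, 187, 21, 13]), (4, [210.0, 209.5], [209, 209, 3, 2])]
[[196.37802 286.5976 ]
 [207.32925 188.03658]
 [276.91464 195.76828]
 [265.9634  294.32928]]
[[0.4069 0.2253 0.07  ]
 [0.6774 0.1976 0.07  ]
 [0.6551 0.0047 0.07  ]
 [0.385  0.0356 0.07  ]] [np.float64(0.191), np.float64(0.2719), np.float64(0.1942), np.float64(0.2719)]
```

View pics/tc.png

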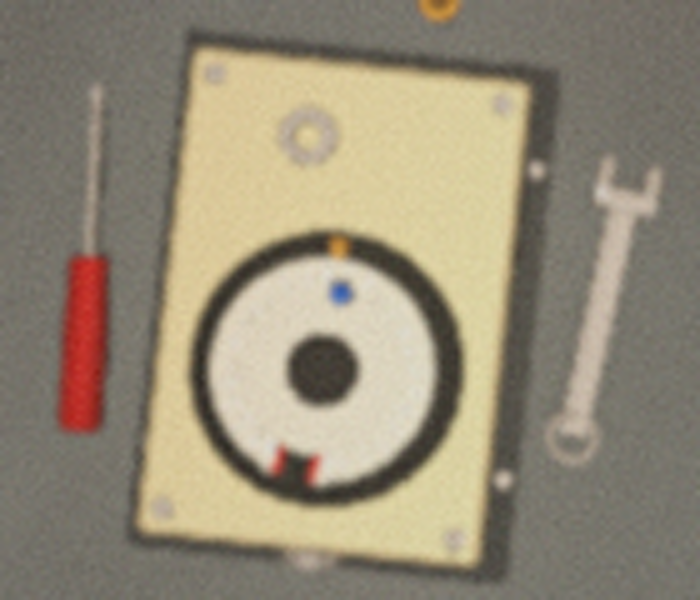

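The crop shows the notch at (296,467), the stud at (341,292) and the brass key at (340,247). The rose therefore needs about half a turn. Next I'll compute the poses.

```bash
python3 - <<'E'
from h import *
a=cam("top");k=a[1:]
im=a[0]
print("gray hub",[b for b in blobs(im,(0,0,0),(180,255,75),60) if abs(b[1][0]-235)<12 and abs(b[1][1]-254)<12])
print("key",[b for b in blobs(im,(10,120,100),(22,255,255),3) if abs(b[1][0]-238)<6 and abs(b[1][1]-230)<8])
yaw=np.arctan2(-.0293,.2703); c=np.array([.5311,.1158]); s=c-.035*np.array([np.cos(yaw),np.sin(yaw)])
print("yaw",np.degrees(yaw),"shaft(housing)",s)
H=ray((234.6,254.),.096,*k)[:2];print("shaft(hub)",H)
S=ray((237.9,238.1),.114,*k)[:2];Ky=ray((238,229.4),.083,*k)[:2]
N=(ray((231.4,273.8),.092,*k)+ray((225.6,272.1),.092,*k))[:2]/2
b=cam("side");print("side proj err stud",proj((*S,.114),*b[1:]), "hub",proj((*H,.096),*b[1:]))
for o in(s,H):
  for n,p in(("stud",S),("key",Ky),("notch",N)): print(n,p.round(4),np.linalg.norm(p-o).round(4),np.degrees(np.arctan2(*(p-o)[::-1])).round(1))
E
```

```text
gray hub [(393, [237.5, 254.4], [209, 227, 53, 53]), (111, [234.1, 253.5], [229, 248, 12, 12])]
key [(17, [237.4, 228.5], [235, 227, 5, 4])]
yaw -6.186596604180184 shaft(housing) [0.49630383 0.11957184]
shaft(hub) [0.49569526 0.11875542]
side proj err stud [235.88657828 193.15614368] hub [224.60395818 201.72700325]
stud [0.5381 0.1083] 0.0433 -15.1
key [0.562  0.1111] 0.0662 -7.4
notch [0.445  0.1354] 0.0536 162.9
stud [0.5381 0.1083] 0.0437 -13.9
key [0.562  0.1111] 0.0667 -6.6
notch [0.445  0.1354] 0.0533 161.9
```

Call:
servo_tool(plan=[[0.35, [-2.0, -1.5, 0], [0, 0, 0]], [0.35, [-2.5, -1.87, 0], [0, 0, 0]], [0.35, [-2.5, -1.87, 0], [0, 0, 0]], [0.35, [-2.5, -1.87, 0], [0, 0, 0]], [0.35, [-2.5, -1.87, 0], [0, 0, 0]], [0.35, [-2.5, -1.87, 0], [0, 0, 0]], [0.35, [-2.5, -1.87, 0], [0, 0, 0]], [0.35, [-2.5, -1.87, 0], [0, 0, 0]], [0.35, [-2.5, -1.87, 0], [0, 0, 0]], [0.35, [-2.5, -1.87, 0], [0, 0, 0]], [0.35, [-2.5, -1.87, 0], [0, 0, 0]], [0.35, [-2.5, -1.87, 0], [0, 0, 0]], [0.35, [-2.5, -1.87, 0], [0, 0, 0]], [0.35, [-2.5, -1.87, 0], [0, 0, 0]], [0.35, [-2.5, -1.87, 0], [0, 0, 0]], [0.35, [-2.5, -1.87, 0], [0, 0, 0]], [0.35, [-2.0, -1.5, 0], [0, 0, 0]], [0.35, [0, 0, 0], [0, 0, 0]], [0.35, [0, 0, 0], [0, 0, 0]]])

```text
time_s: 1.88
tool_pos: [0.5256, 0.1263, 0.2199]
tool_rot: [179.8, -0.1, 156.9]
force: [-0.4, 0.8, -0.2]
grip_width: 0.0307
```

Call:
servo_tool(plan=[[0.35, [-1.0, -0.7, 1.5], [0, 0, 0]], [0.35, [-0.9, -0.5, 2.0], [0, 0, 0]], [0.35, [0, 0, 2.0], [0, 0, -4]], [0.35, [0, 0, 2.0], [0, 0, -3]], [0.35, [0, 0, 1.0], [0, 0, 0]], [0.35, [0, 0, 0], [0, 0, 0]], [0.35, [0, 0, 0], [0, 0, 0]]])

```text
time_s: 2.47
tool_pos: [0.5378, 0.1152, 0.1336]
tool_rot: [179.5, 0.0, 164.5]
force: [0.6, 0.8, -0.3]
grip_width: 0.0304
```

```bash
python3 - <<'E'
from h import *
o=env.get_obs();print(o["tool_pos"],o["tool_rot"],o["qpos"].round(0))
b=cam("side");a=cam("top")
B=cv2.resize(b[0][150:240,180:300],None,fx=5,fy=5,interpolation=cv2.INTER_CUBIC)
cv2.imwrite("pics/s2.png",B)
E
```

```text
[0.53782176 0.11517606 0.13360908] [1.79509917e+02 3.68134771e-02 1.64484053e+02] [-32.  10.  19. 105.  -4.  66.  63.]
```

View pics/s2.png

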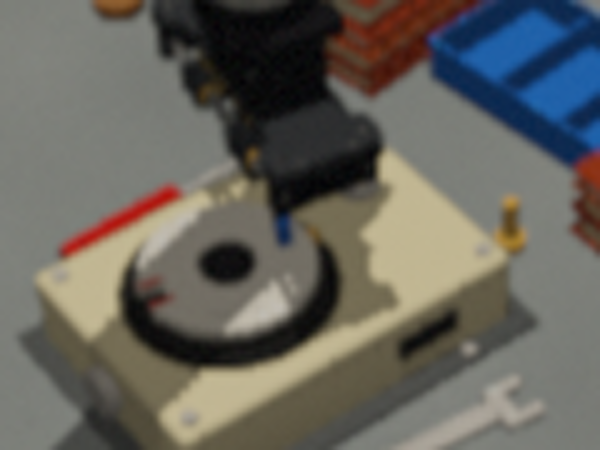

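The stud is at crop (284,228), directly under the gripper, and the notch is at (150,292). The TCP is about 7.5 mm off in y, so I'll correct that and then lower so the fingers straddle the stud.

Call:
servo_tool(plan=[[0.35, [-0.1, -0.75, 0], [0, 0, 0]], [0.35, [0, 0, 0], [0, 0, 0]], [0.35, [0, 0, 1.0], [0, 0, 0]], [0.35, [0, 0, 1.0], [0, 0, 0]], [0.35, [0, 0, 0.8], [0, 0, 0]], [0.35, [0, 0, 0], [0, 0, 0]], [0.35, [0, 0, 0], [0, 0, 0]]])

```text
time_s: 3.15
tool_pos: [0.5398, 0.1081, 0.1074]
tool_rot: [179.2, 0.4, 164.4]
force: [0.1, -0.7, 0.2]
grip_width: 0.0305
```

Call:
servo_tool(plan=[[0.22, [0.3, 0, 0.5], [0.8, 0, 0]], [0.22, [0, 0, 0], [0, 0, 0]], [0.22, [0, 0, 0], [0, 0, 0]]])

```text
time_s: 3.4
tool_pos: [0.5364, 0.109, 0.1013]
tool_rot: [-179.9, 0.4, 164.4]
force: [-0.2, -0.5, -0.8]
grip_width: 0.021
```

Call:
servo_tool(plan=[[0.22, [0.02, -0.42, 0], [0, 0, 6]], [0.22, [0.02, -0.44, 0], [0, 0, 6]], [0.22, [0.02, -0.44, 0], [0, 0, 6]], [0.22, [0.02, -0.44, 0], [0, 0, 6]], [0.22, [0.02, -0.44, 0], [0, 0, 6]], [0.22, [0.02, -0.44, 0], [0, 0, 6]], [0.22, [0, 0, 0], [0, 0, 0]]])

```text
time_s: 3.98
tool_pos: [0.5251, 0.0927, 0.1027]
tool_rot: [179.3, 0.4, 127.0]
force: [-0.2, 0.2, 0.2]
grip_width: 0.0187
```

```bash
cat > st.py <<'E'
from h import *
C=np.array([.496,.1193])
def st():
    o=env.get_obs();p=o["tool_pos"];d=p[:2]-C
    y=o["tool_rot"][2]
    print(o["time_s"],p.round(4),o["tool_rot"].round(1),"r",np.linalg.norm(d).round(4),"ang",np.degrees(np.arctan2(d[1],d[0])).round(1),"yaw-180",round(y-180,1),"F",o["force"].round(1),"j7",o["qpos"][6].round(0),"w",o["grip_width"].round(4))
def look(n="top",rng=None):
    c=cam(n); x0,x1,y0,y1=(200,275,215,290) if n=="top" else (195,260,180,230)
    m=np.zeros_like(c[0]);m[y0:y1,x0:x1]=c[0][y0:y1,x0:x1]
    bl=blobs(m,(95,80,40),(130,255,255),3);rd=blobs(m,(0,120,60),(8,255,255),3)
    print(n,"blue",bl,"red",rd)
    return c,bl,rd
E
python3 -c "
from st import *
st();look();look('side')"
```

```text
Traceback (most recent call last):
  File "st.py", line 6, in st
    print(o["time_s"],p.round(4),o["tool_rot"].round(1),"r",np.linalg.norm(d).round(4),"ang",np.degrees(np.arctan2(d[1],d[0])).round(1),"yaw-180",round(y-180,1),"F",o["force"].round(1),"j7",o["qpos"][6].round(0),"w",o["grip_width"].round(4))
                                                                                                                                                                                                                        ^^^^^^^^^^^^^^^^^^^^^
AttributeError: 'float' object has no attribute 'round'
```

```bash
sed -i 's/o\["grip_width"\].round(4)/round(float(o["grip_width"]),4)/' st.py && python3 -c "
from st import *
st();look();look('side')"
```

```text
3.9833 [0.5251 0.0927 0.1027] [179.3   0.4 127. ] r 0.0394 ang -42.5 yaw-180 -53.0 F [-0.2  0.2  0.2] j7 28.0 w 0.0187
top blue [] red []
side blue [] red [(71, [205.1, 192.8], [195, 187, 21, 13]), (6, [208.5, 204.7], [207, 204, 4, 2])]
```

Call:
servo_tool(plan=[[0.22, [-0.2, -0.55, 0], [0.4, 0, 0]], [0.22, [-0.15, -0.5, 0], [0.3, 0, 0]], [0.22, [0.02, -0.5, 0], [0, 0, 5]], [0.22, [0.02, -0.5, 0], [0, 0, 5]], [0.22, [0.02, -0.5, 0], [0, 0, 5]], [0.22, [0.02, -0.5, 0], [0, 0, 5]], [0.22, [0, 0, 0], [0, 0, 0]]])

```text
time_s: 4.67
tool_pos: [0.5021, 0.0772, 0.1034]
tool_rot: [179.6, 0.2, 107.3]
force: [-0.5, 1.2, -0.6]
grip_width: 0.0194
```

```bash
python3 -c "
from st import *
st();look();look('side')"
```

```text
4.6667 [0.5021 0.0772 0.1034] [179.6   0.2 107.3] r 0.0425 ang -81.8 yaw-180 -72.7 F [-0.5  1.2 -0.6] j7 8.0 w 0.0194
top blue [] red []
side blue [(10, [235.4, 204.1], [235, 202, 2, 6])] red [(87, [206.2, 192.7], [195, 187, 22, 13])]
```

Call:
servo_tool(plan=[[0.22, [0.06, -0.42, 0.1], [0.2, 0, 7]], [0.22, [0.05, -0.42, 0.1], [0, 0, 7]], [0.22, [0.04, -0.42, 0], [0, 0, 7]], [0.22, [0.03, -0.42, 0], [0, 0, 7]], [0.22, [0.02, -0.42, 0], [0, 0, 7]], [0.22, [0.02, -0.42, 0], [0, 0, 7]], [0.22, [0.02, -0.42, 0], [0, 0, 6]], [0.22, [0, 0, 0], [0, 0, 0]]])

```text
time_s: 5.43
tool_pos: [0.48, 0.08, 0.1032]
tool_rot: [179.1, -0.2, 58.6]
force: [-1.2, -0.3, -0.5]
grip_width: 0.0188
```

```bash
python3 -c "
from st import *
st();look();c,b,r=look('side')
if b: print(ray(b[0][1],.107,*c[1:]))"
```

```text
5.4333 [0.48   0.08   0.1032] [179.1  -0.2  58.6] r 0.0424 ang -112.1 yaw-180 -121.4 F [-1.2 -0.3 -0.5] j7 -43.0 w 0.0188
top blue [] red [(18, [214.4, 250.9], [212, 249, 6, 5]), (11, [216.2, 244.5], [214, 243, 6, 4])]
side blue [(23, [229.7, 207.4], [228, 204, 5, 8])] red [(6, [195.5, 198.0], [195, 197, 2, 3])]
[0.48464585 0.07856007 0.107     ]
```

Call:
servo_tool(plan=[[0.22, [-0.06, -0.5, 0.1], [0.7, 0, 3]], [0.22, [-0.04, -0.5, 0.1], [0, 0, 4]], [0.22, [-0.02, -0.5, 0], [0, 0, 5]], [0.22, [0.0, -0.48, 0], [0, 0, 5]], [0.22, [0.0, -0.48, 0], [0, 0, 5]], [0.22, [0.01, -0.48, 0], [0, 0, 5]], [0.22, [0.02, -0.48, 0], [0, 0, 5]], [0.22, [0, 0, 0], [0, 0, 0]]])

```text
time_s: 6.2
tool_pos: [0.4607, 0.0956, 0.1021]
tool_rot: [179.4, -0.4, 27.0]
force: [0.4, -0.5, 0.9]
grip_width: 0.0191
```

```bash
cat >> st.py <<'E'
def notch(z=.092):
    c,b,r=look()
    if len(r)>1:
        n=(ray(r[0][1],z,*c[1:])+ray(r[1][1],z,*c[1:]))[:2]/2-C
        print("notch r",np.linalg.norm(n).round(4),"ang",np.degrees(np.arctan2(n[1],n[0])).round(1))
    c,b,r=look('side')
    if b: s=ray(b[0][1],z+.015,*c[1:])[:2]-C; print("stud r",np.linalg.norm(s).round(4),"ang",np.degrees(np.arctan2(s[1],s[0])).round(1))
E
python3 -c "
from st import *
st();notch()"
```

```text
6.2 [0.4607 0.0956 0.1021] [179.4  -0.4  27. ] r 0.0425 ang -146.2 yaw-180 -153.0 F [ 0.4 -0.5  0.9] j7 -78.0 w 0.0191
top blue [] red [(10, [224.2, 236.2], [223, 234, 4, 5]), (7, [219.1, 240.4], [218, 239, 3, 4])]
notch r 0.0545 ang 39.8
side blue [(10, [221.6, 208.1], [221, 206, 2, 6])] red [(22, [197.6, 196.7], [195, 195, 7, 5])]
stud r 0.0404 ang -142.5
```

Call:
servo_tool(plan=[[0.22, [-0.02, -0.48, 0], [0.5, 0, 4]], [0.22, [-0.02, -0.48, 0], [0, 0, 4]], [0.22, [0, -0.46, 0], [0, 0, 5]], [0.22, [0, -0.46, 0], [0, 0, 5]], [0.22, [0, -0.46, 0], [0, 0, 5]], [0.22, [0.01, -0.46, 0], [0, 0, 5]], [0.22, [0, 0, 0], [0, 0, 0]]])

```text
time_s: 6.88
tool_pos: [0.454, 0.1149, 0.102]
tool_rot: [179.6, -0.3, -0.8]
force: [0.6, 0.8, 0.1]
grip_width: 0.0191
```

```bash
python3 -c "
from st import *
st();notch()"
```

```text
6.8833 [0.454  0.1149 0.102 ] [179.6  -0.3  -0.8] r 0.0422 ang -174.1 yaw-180 -180.8 F [0.6 0.8 0.1] j7 -108.0 w 0.0191
top blue [] red [(8, [227.4, 235.0], [227, 233, 2, 5]), (5, [233.0, 233.2], [232, 232, 3, 4])]
notch r 0.0544 ang 12.6
side blue [] red [(36, [199.1, 196.6], [195, 194, 10, 7])]
```

Call:
servo_tool(plan=[[0.22, [-0.03, -0.36, 0], [0.3, 0, 1]], [0.22, [-0.02, -0.36, 0], [0, 0, 2]], [0.22, [-0.01, -0.36, 0], [0, 0, 2]], [0.22, [0, 0, 0], [0, 0, 0]], [0.22, [0, 0, 0], [0, 0, 0]]])

```text
time_s: 7.4
tool_pos: [0.4534, 0.1233, 0.1016]
tool_rot: [179.9, -0.2, -5.4]
force: [-0.2, -0.2, -0.4]
grip_width: 0.019
```

```bash
python3 -c "
from st import *
st();notch()
c=cam('top');cv2.imwrite('pics/t3.png',cv2.resize(c[0][215:285,200:275],None,fx=8,fy=8,interpolation=cv2.INTER_CUBIC))"
```

```text
7.4 [0.4534 0.1233 0.1016] [179.9  -0.2  -5.4] r 0.0428 ang 174.6 yaw-180 -185.4 F [-0.2 -0.2 -0.4] j7 -113.0 w 0.019
top blue [] red [(5, [237.2, 234.0], [237, 232, 2, 5]), (5, [230.4, 232.2], [230, 231, 2, 3])]
notch r 0.0558 ang 2.3
side blue [] red [(41, [199.3, 196.3], [195, 193, 10, 8])]
```

View pics/t3.png

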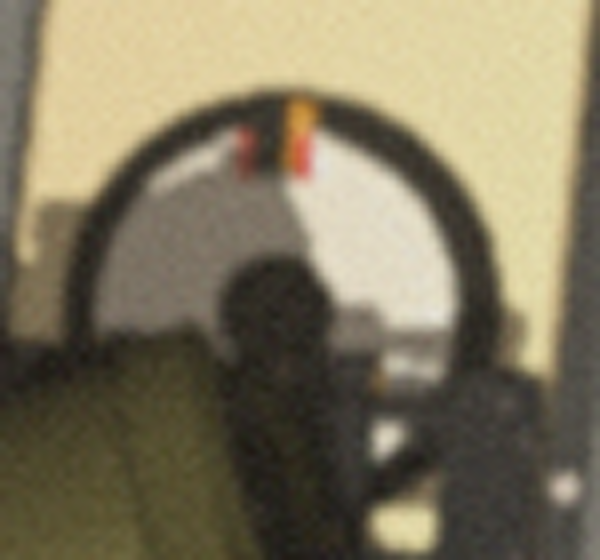

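The crop shows the key at x≈302 and the notch centre at x≈275, a gap of about 9 mm. That is about 9° still to turn clockwise.

Call:
servo_tool(plan=[[0.22, [0, -0.3, 0], [0, 0, 4]], [0.22, [0.01, -0.3, 0], [0, 0, 3]], [0.22, [0, 0, 0], [0, 0, 0]], [0.22, [0, 0, 0], [0, 0, 0]]])

```text
time_s: 7.88
tool_pos: [0.4542, 0.1279, 0.1016]
tool_rot: [179.9, -0.2, -12.5]
force: [0.6, 0.4, -1.5]
grip_width: 0.0191
```

```bash
python3 -c "
from st import *
st();notch()
c=cam('top');cv2.imwrite('pics/t4.png',cv2.resize(c[0][215:285,200:275],None,fx=8,fy=8,interpolation=cv2.INTER_CUBIC))"
```

```text
7.8833 [0.4542 0.1279 0.1016] [179.9  -0.2 -12.5] r 0.0427 ang 168.4 yaw-180 -192.5 F [ 0.6  0.4 -1.5] j7 -121.0 w 0.0191
top blue [] red [(9, [232.9, 233.0], [232, 231, 3, 5]), (3, [239.0, 235.0], [239, 234, 1, 3])]
notch r 0.0534 ang -3.9
side blue [] red [(30, [198.8, 196.6], [195, 194, 8, 6]), (4, [239.0, 196.2], [238, 196, 3, 2])]
```

View pics/t4.png

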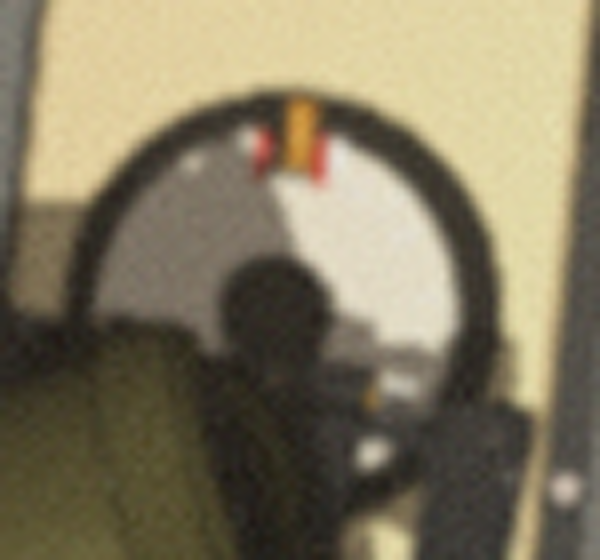

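The notch centre is at about x=291 and the key at about x=301, so roughly 3° remains.

Call:
servo_tool(plan=[[0.22, [0, -0.3, 0], [0, 0, 0]], [0.22, [0, 0, 0], [0, 0, 0]], [0.22, [0, 0, 0], [0, 0, 0]]])

```text
time_s: 8.28
tool_pos: [0.4544, 0.1305, 0.1014]
tool_rot: [179.8, -0.2, -12.5]
force: [-0.5, 0.8, -0.2]
grip_width: 0.0192
```

```bash
python3 -c "
from st import *
st();notch()
c=cam('top');cv2.imwrite('pics/t5.png',cv2.resize(c[0][220:245,220:255],None,fx=16,fy=16,interpolation=cv2.INTER_CUBIC))"
```

```text
8.2833 [0.4544 0.1305 0.1014] [179.8  -0.2 -12.5] r 0.0431 ang 165.0 yaw-180 -192.5 F [-0.5  0.8 -0.2] j7 -121.0 w 0.0192
top blue [] red [(7, [233.7, 233.7], [233, 231, 2, 6]), (6, [240.3, 233.8], [240, 232, 2, 5])]
notch r 0.0544 ang -6.8
side blue [] red [(29, [198.3, 196.9], [195, 194, 8, 7])]
```

View pics/t5.png

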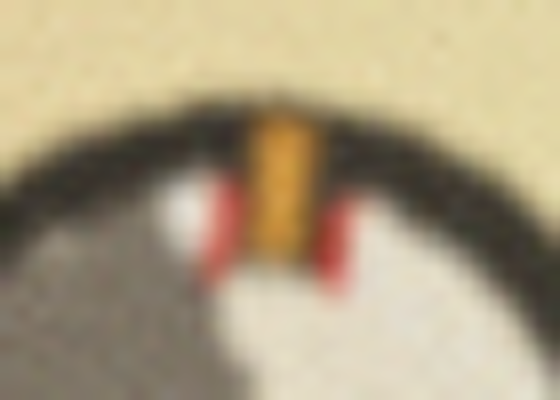

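The key is now centred in the notch: key at x≈283, red lines at 225 and 337, and the measured angle is -6.8° against -6.2°. Next I'll centre the gap off the stud, lift, shut the fingers and go over the hub.

Call:
servo_tool(plan=[[0.22, [0, 0.35, 0], [0, 0, 0]], [0.32, [0, 0, 0], [0, 0, 0]], [0.32, [0, 0, -0.5], [0, 0, 0]], [0.32, [0, 0, -2.0], [0, 0, 0]], [0.32, [0, 0, -2.5], [0, 0, 0]], [0.1, [0, 0, -0.5], [0, 0, 0]], [0, [2.0, 0.1, 0], [0, 0, 0]], [0, [2.0, 0, 0], [0, 0, 0]], [0, [0.3, 0, 0], [0, 0, 0]], [0, [0, 0, 0], [0, 0, 0]], [0, [0, 0, 0], [0, 0, 0]], [0, [0, 0, 0], [0, 0, 0]]])

```text
time_s: 9.43
tool_pos: [0.4948, 0.1173, 0.1601]
tool_rot: [179.9, -0.1, -12.4]
force: [0.5, -0.5, -0.0]
grip_width: 0.0009
```

```bash
python3 -c "
from st import *
st();notch()"
```

```text
9.4333 [0.4948 0.1173 0.1601] [ 1.799e+02 -1.000e-01 -1.240e+01] r 0.0023 ang -120.6 yaw-180 -192.4 F [ 0.5 -0.5 -0. ] j7 -117.0 w 0.0009
top blue [] red [(4, [240.0, 235.5], [240, 234, 1, 4]), (4, [233.8, 233.5], [233, 232, 2, 4])]
notch r 0.0523 ang -6.8
side blue [(14, [213.9, 205.4], [213, 203, 3, 6])] red [(78, [205.8, 192.7], [195, 187, 22, 13])]
stud r 0.0422 ang 176.6
```

Call:
servo_tool(plan=[[0, [0.07, -0.2, 2.0], [0, 0, 0]], [0, [0, 0, 2.0], [0, 0, 0]], [0, [0, 0, 1.3], [0, 0, 0]], [0, [0, 0, 0.3], [0, 0, 0]], [0, [0, 0, 0.2], [0, 0, 0]], [0, [0, 0, 0.2], [0, 0, 0]], [0, [0, 0, 0.2], [0, 0, 0]]])

```text
time_s: 10.12
tool_pos: [0.4941, 0.1217, 0.0977]
tool_rot: [-179.9, -0.2, -12.2]
force: [-0.3, 0.7, -0.5]
grip_width: 0.0006
```

Call:
servo_tool(plan=[[0, [0.15, 0.1, 0.3], [0, 0, 0]], [0, [0, 0, 0.4], [0, 0, 0]], [0, [0, 0, 0.4], [0, 0, 0]], [0, [0, 0, 0.4], [0, 0, 0]]])

```text
time_s: 10.45
tool_pos: [0.4956, 0.1212, 0.086]
tool_rot: [-179.7, -0.1, -12.2]
force: [-6.5, -0.4, 25.3]
grip_width: 0.0002
```

The TCP is at 0.086 with a 25 N reaction, which is the seated height. I'll lift clear and check.

Call:
servo_tool(plan=[[0, [0, 0, 0.1], [0, 0, 0]], [0, [0, 0, 0.1], [0, 0, 0]], [0, [0, 0, 0], [0, 0, 0]], [0, [0, 0, -0.5], [0, 0, 0]], [0, [0, 0, -2.0], [0, 0, 0]], [0, [0, 0, -3.0], [0, 0, 0]], [0, [0, 0, -3.0], [0, 0, 0]], [0, [0, 0, -3.0], [0, 0, 0]], [0, [0, 3.0, 0], [0, 0, 0]], [0, [0, 4.0, 0], [0, 0, 0]], [0, [0, 4.0, 0], [0, 0, 0]], [0, [0, 4.0, 0], [0, 0, 0]], [0, [0, 4.0, 0], [0, 0, 0]], [0, [0, 4.0, 0], [0, 0, 0]], [0, [0, 3.0, 0], [0, 0, 0]], [0, [0, 0, 0], [0, 0, 0]], [0, [0, 0, 0], [0, 0, 0]]])

```text
time_s: 11.87
tool_pos: [0.4446, -0.1459, 0.2132]
tool_rot: [-179.3, -1.2, -12.1]
force: [-0.4, 1.0, 0.4]
grip_width: 0.0004
```

```bash
python3 -c "
from st import *
st();notch(.082)
a=cam('top');b=cam('side')
m=lambda c,x,y,w,h,f:cv2.resize(c[y:y+h,x:x+w],None,fx=f,fy=f,interpolation=cv2.INTER_CUBIC)
cv2.imwrite('pics/e.png',np.hstack([m(a[0],170,180,130,120,3),m(b[0],180,150,130,120,3)]))"
```

```text
11.8667 [ 0.4446 -0.1459  0.2132] [-179.3   -1.2  -12.1] r 0.2701 ang -101.0 yaw-180 -192.1 F [-0.4  1.   0.4] j7 -91.0 w 0.0004
top blue [(9, [231.3, 269.1], [230, 268, 4, 3])] red [(8, [240.5, 234.0], [240, 232, 2, 5]), (4, [234.0, 233.5], [234, 232, 1, 4])]
notch r 0.0545 ang -6.4
side blue [(9, [214.0, 207.2], [213, 205, 3, 5])] red [(71, [205.1, 192.8], [195, 187, 21, 13])]
stud r 0.042 ang 174.4
```

View pics/e.png

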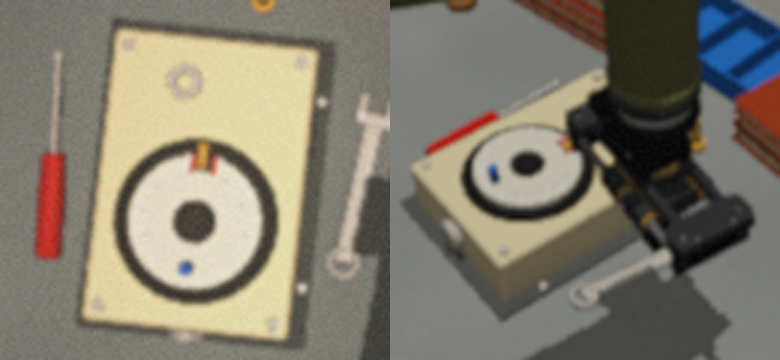

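The rose is over the key and looks lower, and the bystanders are unmoved. I'll check its height numerically against the first pictures before handing in.

```bash
python3 - <<'E'
from st import *
def hub(im,x,y):
    g=im[y-14:y+14,x-14:x+14].astype(float).mean(2); m=(g<95).astype(np.uint8)
    n,l,s,c=cv2.connectedComponentsWithStats(m); i=l[14,14]; return c[i]+[x-14,y-14],s[i,4]
for n,t,s in(("before",cv2.imread("pics/top0.png"),cv2.imread("pics/side0.png")),("after",None,None)):
    A=cam("top");B=cam("side")
    t=A[0] if t is None else t; s=B[0] if s is None else s
    p,q=hub(t,234,253),hub(s,225,204)
    Pm=[c[1]@np.hstack([c[2],c[3][:,None]]) for c in(A,B)]
    X=cv2.triangulatePoints(Pm[0],Pm[1],p[0],q[0]).ravel();X=X[:3]/X[3]
    print(n,p,q,X.round(4))
print(proj((*C,.096),*B[1:]),proj((*C,.086),*B[1:]))
E
```

```text
before (array([233.95454545, 253.53030303]), np.int32(132)) (array([225.04477612, 202.2238806 ]), np.int32(67)) [0.4974 0.1205 0.0911]
after (array([234.42622951, 253.5       ]), np.int32(122)) (array([225.34920635, 204.26984127]), np.int32(63)) [0.4973 0.1202 0.0815]
[224.56839692 201.5975119 ] [224.82589186 203.665198  ]
```

```bash
python3 -c "
from cell import env
print(env.sign_off(), env.get_obs()['force'])"
```

```text
the job is handed in; nothing more can be done
the job is handed in; nothing more can be done
```

The rose is seated over the key, and I handed the job in at about 12 s of robot time. `sign_off` gave no verdict.

I straddled the blue stud with the slightly open fingers and pushed it about 170° clockwise, until the key was centred in the notch. I then shut the fingers and pressed the black hub down until the tip stopped at z = 0.086 m against 25 N. Finally I lifted off and moved well clear to one side.

| Last check | Result |
|---|---|
| Notch angle against the key | -6.4° against about -6.2° to -7°, under 1 mm at the notch |
| Hub drop between first and last pictures | 9.6 mm from the two views together, 10 mm expected |
| Hub shift in the side picture | 2.05 px, 2.07 px expected for full seating |
| Bystanders | The screwdriver, wrench, bearing and bolt looked unmoved in the last picture; the mug, stamp and tin were outside it and I did not look at them again, but the arm stayed well away from them |
| Robot | Clear, contact force near zero |

One reading disagreed. The two-view hub heights came out about 5 mm low both before and after (91 and 81.5 mm, against 96 and 86 mm). I took this as a constant measuring offset and relied on the drop and the press height instead.

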